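Lay a serving tray to its printed liner

TASK

Lay the serving tray for the pass as its paper liner shows: stand the small sauce cup, the oblong dish and the spoon each inside its own printed outline, cup and dish upright, the spoon lying face up with its bowl over the drawn bowl. Set them down, do not drop them, and leave the large cup, the fork and the shaker where they are.

Things in the scene. Friction and masses are not known exactly. Their poses are not given: they have to be found in the camera images.
- tray: Black plastic serving tray, fixed on the counter, 400 mm (its y) by 280 mm (its x) over the rim, lip 22 mm high and leaning outward, covered inside by a white paper liner with three outlines printed in dark line. Origin: centre of its underside on the counter (z = 0); the paper's upper face, on which things stand, is 4 mm above the origin and flat over 364 mm by 244 mm. The three outlines lie side by side along its y, 110 mm apart, in any order.
- cup_outline: Printed circle, 74 mm across, where the small cup belongs. Origin: its centre, on the paper; x and y as the tray's.
- dish_outline: Printed rounded rectangle, 144 mm (its x) by 66 mm (its y), where the oblong dish belongs, either way round. Origin: its centre, on the paper; x and y as the tray's.
- spoon_outline: Printed outline of a spoon, 180 mm long along its x, the oval bowl towards +x (48 mm wide) and the handle towards -x; 5 to 7 mm bigger all round than the spoon. Origin: the middle of its length, on the paper, matching the spoon's origin; x and y as the tray's.
- drawn_bowl_end (a point): Where the bowl end of the spoon should lie on the spoon outline: 83 mm along +x from the outline's origin (7 mm inside the line).
- drawn_handle_end (a point): Where the handle end of the spoon should lie on the spoon outline: 83 mm along -x from the outline's origin.
- cup: Small plain stainless steel sauce cup, empty, 62 mm across the rim, 52 mm across the foot, 42 mm high, about 70 g, standing on the counter (z = 0) left of the tray. Origin: centre of its underside, z up.
- dish: White ceramic oblong open dish, 130 mm (its x) by 52 mm (its y) by 32 mm high, walls upright and 4 mm thick, about 240 g, standing on the counter left of the tray. Origin: centre of its underside, x along its length.
- spoon: Stainless steel spoon, 166 mm long along its x, lying on the counter left of the tray, about 60 g. Origin: the middle of its length, level with the surface that it lies on; +x towards the bowl. The oval bowl (50 mm by 38 mm, 10 mm high) has its centre at x = +58 mm; the arched handle is 10 mm wide, 4 mm thick and its middle 12 mm above the surface from x = +12 to -28 mm, near the centre of mass, and comes down to the surface at its end.
- spoon_bowl_end (a point): The tip of the spoon's bowl, 83 mm along +x from its origin.
- spoon_handle_end (a point): The end of the spoon's handle, 83 mm along -x from its origin.
- big_cup: Large steel sauce cup, 84 mm across the rim, 58 mm high; no outline fits it; leave it. Origin: centre of its underside.
- fork: Stainless steel fork, 182 mm long along its x, lying on the counter nearer the robot; not on the layout; leave it. Origin: near the middle of its length.
- shaker: Steel shaker, 47 mm across, 77 mm high, beyond the cups; leave it. Origin: centre of its underside.

How it is judged:
By the outcome, as a careful person would: the job done as asked, in the order asked, and still so for the second after the job is handed in, with the robot touching nothing.
It also fails if it takes over 72 s, if anything falls off the work surface, if the arm or the gripper's body presses on something with over 40 N, if the wrist force passes 120 N, or if a joint passes its speed limit or range.

ROBOT

A 7-joint arm with a two-finger parallel gripper is mounted at the origin on the work surface. World frame = base frame: x ahead of the robot, y to its left, z up, the work surface at z = 0. Lengths are in mm, angles in rad, forces in N, time in s.
With the tool pointing down it reaches from about 400 to 875 mm from the base axis. Payload 4.4 kg.
Tool frame: the origin (TCP) lies at the very end of the fingers, on their centre line; the grasp point (between the pads) lies 19 mm behind it; z points along the fingers, y is the direction in which the jaws open and shut (so a half turn about z gives the same grasp; the last joint's range is limited). The gripper opens to 85 mm and grips with 20 to 120 N. Pads are 22 mm wide; open, the fingers measure 114 mm over their backs; the gripper's body (76 mm by 85 mm) begins 54 mm behind the grasp point. The pads swing forward as they close: fully open they stand 13 mm farther back than shut.
Start: joints at [1.129, 0.628, 0.038, 1.517, -0.027, 0.996, -0.02], TCP at [238.59, -604.643, 211.013] pointing down, gripper open.
Joint ranges: [-3.06, 3.06], [-0.37, 2.12], [-1.25, 1.32], [0.18, 2.47], [-1.1, 4.24], [0.23, 1.98], [-2.94, 2.94]. Speed limits (rad/s): [2.57, 2.57, 3.14, 3.14, 3.14, 3.14, 3.14].

INTERFACE

Orientations are given as [roll, pitch, yaw] about the fixed x, y, z axes, in that order (R = Rz(yaw) Ry(pitch) Rx(roll)).
In Python, from cell import read_state, get_image, calibration, finish_job gives the robot as it stands. The module is installed in compiled form; this text tells all that it offers.
- The arm moves only by the tool apply_moves, never from a script. Its argument "increments" is a list of rows, each an object of numbers: "tx", "ty", "tz": the shift along the world's x, y, z in m; "rx", "ry", "rz": the turn, a rotation vector about the world's x, y, z in units of 5 degrees (1.0 is 5 degrees); "claw": the finger opening in m, from 0 to 0.0854. In form: [{"tx": .., "ty": .., "tz": .., "rx": .., "ry": .., "rz": .., "claw": ..}, ...]. A call has 1 to 12 rows; each row is the pose to reach, as a shift and turn from the pose commanded when the call began; what a row does not reach only later rows make up. A row lasts 1/10 s, in which the tool goes at most 50 mm and 8.59 degrees, less where a joint would pass 70% of its speed; a pose out of reach is approached as far as the arm can. A call with a gripper value outside its range is refused whole. The fingers move at their own pace and stop on an object; the grip force is fixed at half the most. Time passes only in rows, so rows that repeat a pose let the fingers close. It gives the time, the measured TCP pose, the force and the opening at its end, in the units of the state.
- read_state(): the state, without advancing time (a new reading comes with each control period).
- get_image(name): name is "scene" or "top" or "wrist"; returns the picture (420x560x3 uint8, red, green, blue); there is no depth.
- calibration(name): a dict with "camera_matrix" (3x3 intrinsics, pixels), "origin" and "attitude" of the camera in the world. Camera axes: x right, y up, looking along -z (the intrinsics and any distortion apply to the point x, -y, -z); pixel columns grow to the right and rows downward; lengths in mm; the calibration is good to about 2 mm. A picture is of the moment at which its call begins: read the wrist's pose just before it. calibration takes no time and is no camera call; for the wrist camera it gives the pose at the moment of the call.
- finish_job(): hands the job in, once; it reports no verdict.
The state is a dict: "clock": time; "qpos": joint angles; "qd": joint speeds; "tau": joint torques, N m; "eef_pos": TCP position; "tool_rot": TCP orientation; "force": force on the tool from outside, world axes, zero at the start; "torque": the same for the moment, N m; "width": finger opening in mm.
Only numpy, scipy, OpenCV 4.12 (cv2) and the standard library are available. Lean on these libraries where they do the work, as an engineer would, in place of code of your own. Each camera call takes 0.05 s, during which the arm holds its last target. There are 200 camera calls.

## Working session

There is one attempt and no reset: what is moved stays moved. The work goes in short steps, Python scripts to look and compute and a tool call to move; the robot and the scene stay as the last step left them, time stands still between calls to the robot, and variables do not carry over. Pictures are saved under pics/ and viewed, about 8 in all and at most 12, crops included, and the job is handed in when it is done.

Besides the shell and the picture viewer there is one more tool, called after "Request:" as a command line: name --argument value ..., lists and objects as JSON in quotes. apply_moves: Moves the arm, as the interface text tells. Its arguments: {"type":"object","properties":{"increments":{"type":"array"}},"required":["increments"]}

```bash
mkdir -p pics; cat > h.py <<'E'
import numpy as np, cv2, json
from cell import read_state, get_image, calibration, finish_job
def save(name,fn):
    c=calibration(name); im=get_image(name); cv2.imwrite('pics/'+fn,im[:,:,::-1]); return c,im
def rotm(a):
    a=np.array(a,float)
    if a.shape==(3,3): return a
    from scipy.spatial.transform import Rotation as R
    return R.from_euler('xyz',a).as_matrix()
def world(c,pts,z=0):
    K=np.array(c['camera_matrix'],float); d=np.array(c.get('distortion',np.zeros(5)),float)
    p=cv2.undistortPoints(np.array(pts,float).reshape(-1,1,2),K,d).reshape(-1,2)
    r=np.c_[p[:,0],-p[:,1],-np.ones(len(p))]@rotm(c['attitude']).T
    o=np.array(c['origin'],float); z=np.broadcast_to(z,len(p))
    return o+r*((z-o[2])/r[:,2])[:,None]
E
python3 - <<'E'
from h import *
for n in('top','scene','wrist'):
    c,im=save(n,n+'0.png'); print(n,c)
s=read_state();print(s)
E
```

```text
top {'camera_matrix': array([[421.61022241,   0.        , 280.27182866],
       [  0.        , 421.61022241, 212.47641599],
       [  0.        ,   0.        ,   1.        ]]), 'origin': array([405.26385679,  63.30522142, 928.39567453]), 'attitude': array([ 0.14288372, -0.00947776, -1.56802835])}
scene {'camera_matrix': array([[423.1464316 ,   0.        , 281.09136717],
       [  0.        , 423.1464316 , 208.96653335],
       [  0.        ,   0.        ,   1.        ]]), 'origin': array([1066.60806913, -527.06065882,  529.06005555]), 'attitude': array([1.01319374, 0.01057195, 0.72834397])}
wrist {'camera_matrix': array([[312.63936593,   0.        , 275.19240739],
       [  0.        , 312.63936593, 208.77768802],
       [  0.        ,   0.        ,   1.        ]]), 'origin': array([ 312.4362511 , -575.52118123,  373.14036502]), 'attitude': array([-3.10514517e-01,  7.53095387e-04, -1.19664543e+00])}
{'clock': 0.15, 'qpos': array([ 1.12922208,  0.62912977,  0.03843382,  1.51812895, -0.02698686,
        0.99629485, -0.02002482]), 'qd': array([-0.00011694, -0.00181529,  0.00157764, -0.00268997, -0.00030402,
        0.00112378,  0.00027948]), 'tau': array([ 2.79682848e-03, -5.63802052e+01,  1.22794747e+00, -1.93651521e+01,
        1.10357656e-02,  7.44236604e-03,  1.58931061e-05]), 'eef_pos': array([ 238.39772583, -604.16896546,  210.30560874]), 'tool_rot': array([-3.14014913e+00,  8.83831675e-06,  3.75768575e-01]), 'force': array([ 0.05218335, -0.21306039,  0.24728446]), 'torque': array([-0.01814086, -0.03258732, -0.00391794]), 'width': 85.07402392683014}
```

View pics/top0.png

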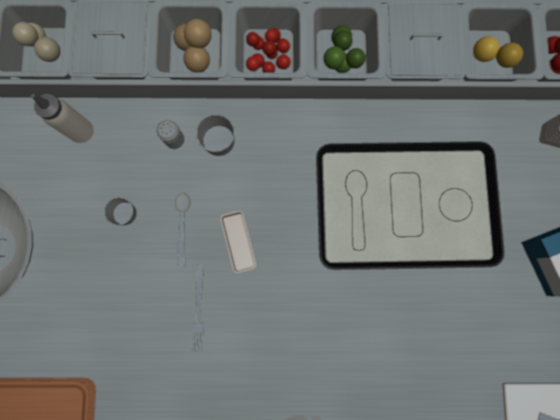

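View pics/scene0.png

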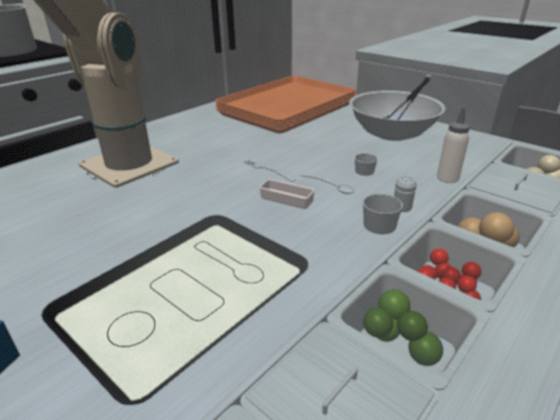

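Top view (up = +x, left = +y): small cup at (123,211), big cup (217,135), spoon (182,192) to (182,265), dish (239,241), fork (198,310). On the tray the outlines run spoon (357,210), dish (406,205), cup (456,205).

```bash
python3 - <<'E'
from h import *
c=calibration('top'); im=cv2.imread('pics/top0.png'); g=cv2.cvtColor(im,6)
# tray outlines
roi=np.zeros_like(g); roi[157:258,330:488]=255
bg=cv2.medianBlur(g,21); d=((bg.astype(int)-g>18)&(roi>0)).astype('uint8')*255
n,l,st,ce=cv2.connectedComponentsWithStats(d)
for i in range(1,n):
    if st[i,4]>40:
        p=np.argwhere(l==i)[:,::-1]; w=world(c,p,4)[:,:2]
        (cx,cy),(a,b),t=cv2.minAreaRect(w.astype('float32')); print('outline',st[i],'rect',cx,cy,a,b,t)
# paper
m=((g>150)).astype('uint8'); n,l,st,ce=cv2.connectedComponentsWithStats(m)
for i in range(1,n):
    if st[i,4]>300:
        p=np.argwhere(l==i)[:,::-1]; zz=4 if st[i,4]>5000 else 32
        w=world(c,p,zz)[:,:2]; print('bright',st[i],cv2.minAreaRect(w.astype('float32')))
for nm,p,z in [('cup rim',(123,211),30),('big',(217,135),40),('shaker',(170,133),60),('sp bowl',(182,193),5),('sp end',(182,265),2),('forktop',(200,266),2),('forkend',(198,350),2)]: print(nm,world(c,[p],z))
a=cv2.resize(im[110:360,90:290],None,fx=3,fy=3,interpolation=2)[:600]
cv2.imwrite('pics/crop.png',cv2.resize(im[110:290,90:290],None,fx=3.3,fy=3.3,interpolation=2))
E
```

```text
outline [485 157   3  28  52] rect 636.27392578125 -409.4085693359375 4.542668342590332 62.658302307128906 86.14599609375
outline [345 170  23  81 350] rect 545.7899780273438 -113.53956604003906 49.42359161376953 180.0137481689453 88.90437316894531
outline [389 172  35  66 351] rect 558.411865234375 -224.71612548828125 147.00421142578125 71.5385971069336 1.1929471492767334
outline [439 188  34  34 200] rect 558.1421508789062 -335.9112548828125 73.8692855834961 75.43949890136719 87.07888793945312
bright [  324   152   167   109 12451] ((556.3583374023438, -224.50628662109375), (239.52902221679688, 360.5116882324219), 1.155220627784729)
bright [347 172  18  77 722] ((541.5166015625, -106.70059204101562), (37.00123596191406, 165.5327606201172), 88.53565979003906)
bright [ 392  174   29   61 1546] ((554.512939453125, -215.85238647460938), (131.88719177246094, 57.34207534790039), 1.1258903741836548)
bright [441 190  30  29 666] ((554.4884033203125, -323.75958251953125), (61.36760711669922, 63.102596282958984), 0.22943754494190216)
bright [ 224  215   31   55 1006] ((470.2274169921875, 141.39056396484375), (117.23789978027344, 42.34294128417969), 15.104252815246582)
bright [ 506  385   54   35 1759] ((148.12965393066406, -459.34918212890625), (65.4527816772461, 110.71075439453125), 0.02251831628382206)
cup rim [[536.34642213 392.72471858  30.        ]]
big [[703.44271377 193.87275525  40.        ]]
shaker [[700.5609059  291.17133962  60.        ]]
sp bowl [[580.9688129  273.47140562   5.        ]]
sp end [[422.20999959 268.43563655   2.        ]]
forktop [[420.16545448 229.26907108   2.        ]]
forkend [[243.75493293 228.23231517   2.        ]]
```

View pics/crop.png

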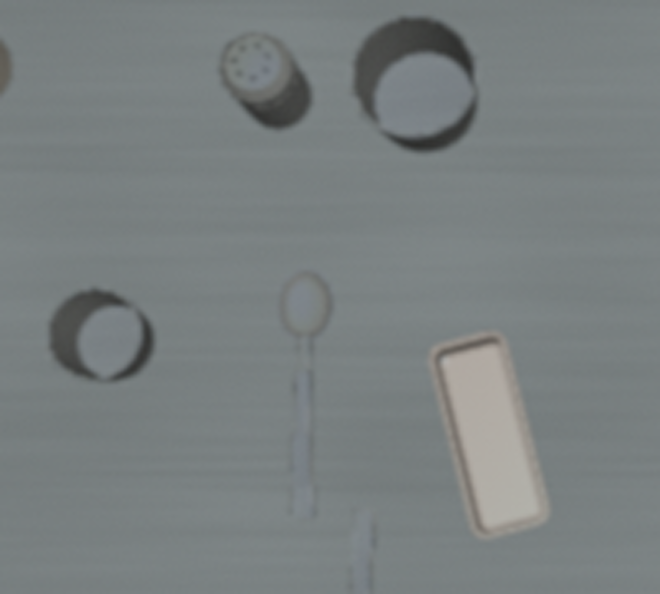

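Request:
apply_moves --increments '[{"tx": 0.03,"ty": 0.03,"tz": 0.01,"rz": -0.5,"claw": 0.085},{"tx": 0.06,"ty": 0.07,"tz": 0.02,"rz": -1,"claw": 0.085},{"tx": 0.09,"ty": 0.11,"tz": 0.03,"rz": -2,"claw": 0.085},{"tx": 0.12,"ty": 0.15,"tz": 0.04,"rz": -3,"claw": 0.085},{"tx": 0.15,"ty": 0.19,"tz": 0.04,"rz": -4.06,"claw": 0.085},{"tx": 0.18,"ty": 0.23,"tz": 0.04,"rz": -4.06,"claw": 0.085},{"tx": 0.205,"ty": 0.272,"tz": 0.04,"rz": -4.06,"claw": 0.085},{"tx": 0.22,"ty": 0.319,"tz": 0.04,"rz": -4.06,"claw": 0.085},{"tx": 0.235,"ty": 0.365,"tz": 0.04,"rz": -4.06,"claw": 0.085},{"tx": 0.245,"ty": 0.413,"tz": 0.04,"rz": -4.06,"claw": 0.085},{"tx": 0.25,"ty": 0.461,"tz": 0.04,"rz": -4.06,"claw": 0.085},{"tx": 0.255,"ty": 0.51,"tz": 0.04,"rz": -4.06,"claw": 0.085}]'

```text
$.increments[0]: bad value
```

```bash
python3 - <<'E'
from h import *
c=calibration('top')
f=lambda x,y:(90+x/3.3,110+y/3.3)
print(world(c,[f(110,342)],2),world(c,[f(98.5,336)],42))
print('bowl c',world(c,[f(306,303)],8),'tip',world(c,[f(306,269)],8),'end',world(c,[f(303,519)],2))
print('dish corners',world(c,[f(430,345),f(503,330),f(549,517),f(476,540)],32))
print(calibration('wrist'))
E
```

```text
[[534.54357781 401.92892874   2.        ]] [[532.81750495 394.87506059  42.        ]]
bowl c [[560.59894341 270.47489235   8.        ]] tip [[583.75221422 271.30023306   8.        ]] end [[417.30436067 268.65411897   2.        ]]
dish corners [[529.23968176 183.71226031  32.        ]
 [539.29019827 136.48364587  32.        ]
 [418.63564754 105.24672117  32.        ]
 [403.96804623 151.56608167  32.        ]]
{'camera_matrix': array([[312.63936593,   0.        , 275.19240739],
       [  0.        , 312.63936593, 208.77768802],
       [  0.        ,   0.        ,   1.        ]]), 'origin': array([ 312.45490608, -575.5732033 ,  373.26017284]), 'attitude': array([-3.10507551e-01,  4.95567922e-04, -1.19664894e+00])}
```

Request:
apply_moves --increments '[{"tx": 0.03,"ty": 0.03,"tz": 0.01,"rx": 0,"ry": 0,"rz": -0.5,"claw": 0.085},{"tx": 0.06,"ty": 0.07,"tz": 0.02,"rx": 0,"ry": 0,"rz": -1,"claw": 0.085},{"tx": 0.09,"ty": 0.11,"tz": 0.03,"rx": 0,"ry": 0,"rz": -2,"claw": 0.085},{"tx": 0.12,"ty": 0.15,"tz": 0.04,"rx": 0,"ry": 0,"rz": -3,"claw": 0.085},{"tx": 0.15,"ty": 0.19,"tz": 0.04,"rx": 0,"ry": 0,"rz": -4.06,"claw": 0.085},{"tx": 0.18,"ty": 0.23,"tz": 0.04,"rx": 0,"ry": 0,"rz": -4.06,"claw": 0.085},{"tx": 0.205,"ty": 0.272,"tz": 0.04,"rx": 0,"ry": 0,"rz": -4.06,"claw": 0.085},{"tx": 0.22,"ty": 0.319,"tz": 0.04,"rx": 0,"ry": 0,"rz": -4.06,"claw": 0.085},{"tx": 0.235,"ty": 0.365,"tz": 0.04,"rx": 0,"ry": 0,"rz": -4.06,"claw": 0.085},{"tx": 0.245,"ty": 0.413,"tz": 0.04,"rx": 0,"ry": 0,"rz": -4.06,"claw": 0.085},{"tx": 0.25,"ty": 0.461,"tz": 0.04,"rx": 0,"ry": 0,"rz": -4.06,"claw": 0.085},{"tx": 0.255,"ty": 0.51,"tz": 0.04,"rx": 0,"ry": 0,"rz": -4.06,"claw": 0.085}]'

```text
clock: 1.35
eef_pos: [493.5, -92.7, 250.9]
tool_rot: [3.142, 0.0, 0.021]
force: [0.7, 0.8, -0.4]
width: 85.2
```

Request:
apply_moves --increments '[{"tx": 0.0,"ty": 0.049,"tz": 0,"rx": 0,"ry": 0,"rz": 0,"claw": 0.085},{"tx": 0.0,"ty": 0.098,"tz": 0,"rx": 0,"ry": 0,"rz": 0,"claw": 0.085},{"tx": 0.0,"ty": 0.147,"tz": 0,"rx": 0,"ry": 0,"rz": 0,"claw": 0.085},{"tx": 0.01,"ty": 0.195,"tz": 0,"rx": 0,"ry": 0,"rz": 0,"claw": 0.085},{"tx": 0.02,"ty": 0.243,"tz": 0,"rx": 0,"ry": 0,"rz": 0,"claw": 0.085},{"tx": 0.026,"ty": 0.29,"tz": -0.01,"rx": 0,"ry": 0,"rz": 0,"claw": 0.085},{"tx": 0.026,"ty": 0.335,"tz": -0.03,"rx": 0,"ry": 0,"rz": 0,"claw": 0.085},{"tx": 0.026,"ty": 0.38,"tz": -0.05,"rx": 0,"ry": 0,"rz": 0,"claw": 0.085},{"tx": 0.026,"ty": 0.425,"tz": -0.07,"rx": 0,"ry": 0,"rz": 0,"claw": 0.085},{"tx": 0.026,"ty": 0.46,"tz": -0.09,"rx": 0,"ry": 0,"rz": 0,"claw": 0.085},{"tx": 0.026,"ty": 0.48,"tz": -0.1,"rx": 0,"ry": 0,"rz": 0,"claw": 0.085},{"tx": 0.026,"ty": 0.48,"tz": -0.1,"rx": 0,"ry": 0,"rz": 0,"claw": 0.085}]'

```text
clock: 2.55
eef_pos: [517.4, 388.1, 148.9]
tool_rot: [3.141, 0.003, 0.026]
force: [-0.8, 0.8, -0.8]
width: 85.1
```

```bash
python3 - <<'E'
from h import *
c,im=save('wrist','w1.png');print(c['origin'],c['attitude'],read_state()['eef_pos'])
E
```

```text
[597.27589305 390.34476512 311.60107547] [-3.13381351e-01 -1.31518743e-03 -1.54646622e+00] [518.86544702 385.40492329 150.10646476]
```

View pics/w1.png

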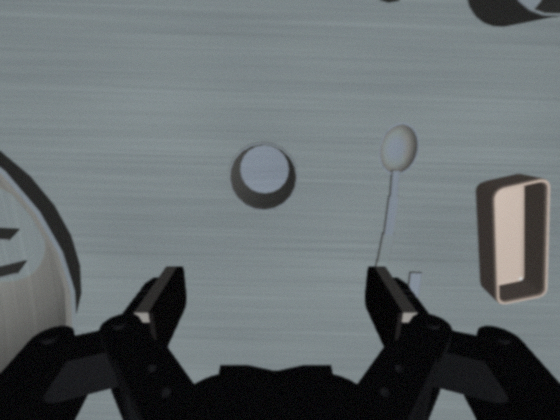

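Wrist view: cup rim centred at about (263.5,177), its floor at (265,169); spoon bowl (399,148); dish at right. The bowl/lid at left lies well clear.

```bash
python3 - <<'E'
from h import *
c=calibration('wrist')
print('cup',world(c,[(263.5,177),(231,177),(296,177),(263.5,209),(263.5,143)],42),world(c,[(265,169)],2))
print('spoon bowl tip, c',world(c,[(402,125),(399,148)],8),'dish rim',world(c,[(477,186),(549,177),(547,294),(496,304)],32))
# where the TCP projects
E
```

```text
cup [[540.49989998 395.95774587  42.        ]
 [539.90137846 424.59105567  42.        ]
 [541.09875049 367.30869721  42.        ]
 [510.85651422 395.66157563  42.        ]
 [569.99061125 396.25239071  42.        ]] [[540.13432028 395.76856578   2.        ]]
spoon bowl tip, c [[585.90463664 266.76241339   8.        ]
 [564.43184425 266.52793657   8.        ]] dish rim [[534.02085644 198.96074279  32.        ]
 [543.82507095 134.74740892  32.        ]
 [421.00002    100.94807647  32.        ]
 [407.92509339 151.09059525  32.        ]]
```

Request:
apply_moves --increments '[{"tx": 0.0205,"ty": 0.0105,"tz": -0.03,"rx": 0,"ry": 0,"rz": 0,"claw": 0.085},{"tx": 0.0205,"ty": 0.0105,"tz": -0.06,"rx": 0,"ry": 0,"rz": 0,"claw": 0.085},{"tx": 0.0205,"ty": 0.0105,"tz": -0.09,"rx": 0,"ry": 0,"rz": 0,"claw": 0.085},{"tx": 0.0205,"ty": 0.0105,"tz": -0.115,"rx": 0,"ry": 0,"rz": 0,"claw": 0.085},{"tx": 0.0205,"ty": 0.0105,"tz": -0.135,"rx": 0,"ry": 0,"rz": 0,"claw": 0.085},{"tx": 0.0205,"ty": 0.0105,"tz": -0.145,"rx": 0,"ry": 0,"rz": 0,"claw": 0.085},{"tx": 0.0205,"ty": 0.0105,"tz": -0.145,"rx": 0,"ry": 0,"rz": 0,"claw": 0.07},{"tx": 0.0205,"ty": 0.0105,"tz": -0.145,"rx": 0,"ry": 0,"rz": 0,"claw": 0.05},{"tx": 0.0205,"ty": 0.0105,"tz": -0.145,"rx": 0,"ry": 0,"rz": 0,"claw": 0.05},{"tx": 0.0205,"ty": 0.0105,"tz": -0.145,"rx": 0,"ry": 0,"rz": 0,"claw": 0.05},{"tx": 0.0205,"ty": 0.0105,"tz": -0.145,"rx": 0,"ry": 0,"rz": 0,"claw": 0.05},{"tx": 0.0205,"ty": 0.0105,"tz": -0.145,"rx": 0,"ry": 0,"rz": 0,"claw": 0.05}]'

```text
clock: 3.8
eef_pos: [541.7, 395.8, 8.5]
tool_rot: [-3.141, -0.003, 0.021]
force: [-0.5, -2.7, 7.6]
width: 58.9
```

Request:
apply_moves --increments '[{"tx": 0,"ty": 0,"tz": 0.01,"rx": 0,"ry": 0,"rz": 0,"claw": 0.05},{"tx": 0,"ty": 0,"tz": 0.03,"rx": 0,"ry": 0,"rz": 0,"claw": 0.05},{"tx": 0,"ty": 0,"tz": 0.06,"rx": 0,"ry": 0,"rz": 0,"claw": 0.05},{"tx": 0,"ty": -0.02,"tz": 0.095,"rx": 0,"ry": 0,"rz": 0,"claw": 0.05},{"tx": 0,"ty": -0.055,"tz": 0.12,"rx": 0,"ry": 0,"rz": 0,"claw": 0.05},{"tx": 0,"ty": -0.1,"tz": 0.13,"rx": 0,"ry": 0,"rz": 0,"claw": 0.05},{"tx": 0,"ty": -0.145,"tz": 0.13,"rx": 0,"ry": 0,"rz": 0,"claw": 0.05},{"tx": 0,"ty": -0.19,"tz": 0.13,"rx": 0,"ry": 0,"rz": 0,"claw": 0.05},{"tx": 0,"ty": -0.235,"tz": 0.13,"rx": 0,"ry": 0,"rz": 0,"claw": 0.05},{"tx": 0,"ty": -0.28,"tz": 0.13,"rx": 0,"ry": 0,"rz": 0,"claw": 0.05},{"tx": 0,"ty": -0.325,"tz": 0.13,"rx": 0,"ry": 0,"rz": 0,"claw": 0.05},{"tx": 0,"ty": -0.37,"tz": 0.13,"rx": 0,"ry": 0,"rz": 0,"claw": 0.05}]'

```text
clock: 5.0
eef_pos: [540.2, 24.1, 137.2]
tool_rot: [3.142, -0.002, 0.022]
force: [0.6, 0.4, -0.8]
width: 58.6
```

Request:
apply_moves --increments '[{"tx": 0,"ty": -0.045,"tz": 0,"rx": 0,"ry": 0,"rz": 0,"claw": 0.05},{"tx": 0,"ty": -0.09,"tz": 0,"rx": 0,"ry": 0,"rz": 0,"claw": 0.05},{"tx": 0,"ty": -0.135,"tz": 0,"rx": 0,"ry": 0,"rz": 0,"claw": 0.05},{"tx": 0.01,"ty": -0.18,"tz": 0,"rx": 0,"ry": 0,"rz": 0,"claw": 0.05},{"tx": 0.018,"ty": -0.225,"tz": 0,"rx": 0,"ry": 0,"rz": 0,"claw": 0.05},{"tx": 0.018,"ty": -0.265,"tz": 0,"rx": 0,"ry": 0,"rz": 0,"claw": 0.05},{"tx": 0.018,"ty": -0.3,"tz": 0,"rx": 0,"ry": 0,"rz": 0,"claw": 0.05},{"tx": 0.018,"ty": -0.33,"tz": 0,"rx": 0,"ry": 0,"rz": 0,"claw": 0.05},{"tx": 0.018,"ty": -0.35,"tz": 0,"rx": 0,"ry": 0,"rz": 0,"claw": 0.05},{"tx": 0.018,"ty": -0.361,"tz": 0,"rx": 0,"ry": 0,"rz": 0,"claw": 0.05},{"tx": 0.018,"ty": -0.361,"tz": 0,"rx": 0,"ry": 0,"rz": 0,"claw": 0.05}]'

```text
clock: 6.1
eef_pos: [557.8, -336.2, 136.2]
tool_rot: [3.141, -0.0, 0.02]
force: [-1.0, 0.2, -0.9]
width: 58.6
```

```bash
python3 - <<'E'
from h import *
c,im=save('wrist','w2.png');print(c['origin'],c['attitude'],read_state()['eef_pos'],read_state()['tool_rot'],read_state()['force'])
import pickle;pickle.dump(c,open('w2.pkl','wb'))
E
```

```text
[ 637.2129803  -334.46388669  299.22477548] [-0.30990222 -0.00156904 -1.55256346] [ 558.24189925 -334.19308903  136.11639252] [-3.14061368e+00 -1.25920748e-04  2.17485380e-02] [-0.37069281  0.55325258 -0.61778043]
```

View pics/w2.png

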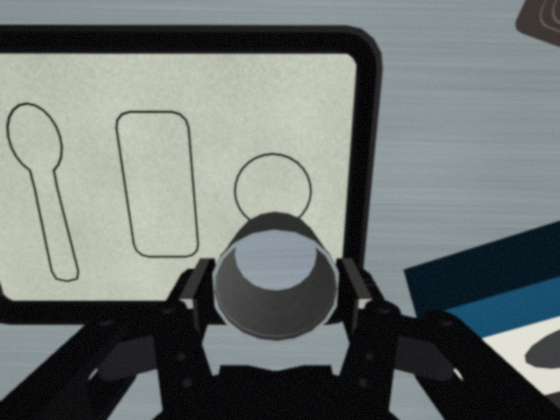

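Wrist view over the tray: printed circle spans x 234.5–311.5 with its top at 153; dish outline corners about (117,112)–(198,257); the held cup is level, with its rim at x 214–338, y 230–340.

```bash
python3 - <<'E'
from h import *
import pickle;c=pickle.load(open('w2.pkl','rb'))
w=lambda p,z:print(np.round(world(c,p,z)[:,:2],1).tolist())
w([(234.5,191),(311.5,191),(273,153)],4)
g=cv2.cvtColor(cv2.imread('pics/w2.png'),6); bg=cv2.medianBlur(g,25)
roi=np.zeros_like(g); roi[60:295,2:345]=1; roi[215:,180:]=0
d=((bg.astype(int)-g>25)&(roi>0)).astype('uint8'); d[:,:]=d
n,l,st,ce=cv2.connectedComponentsWithStats(d)
from scipy.optimize import least_squares
for i in range(1,n):
    if st[i,4]>60:
        p=np.argwhere(l==i)[:,::-1]; q=world(c,p,4)[:,:2]
        print(st[i],np.round(np.array(cv2.minAreaRect(q.astype('float32'))[0:2]),1).tolist(),cv2.minAreaRect(q.astype('float32'))[2])
        if st[i,0]>215:
            f=least_squares(lambda v:np.hypot(*(q-v[:2]).T)-v[2],[558,-336,37]);print('circle',f.x)
w([(214,283),(338,283),(276,230),(276,340)],169)
E
```

```text
[[560.2, -296.7], [561.5, -371.7], [597.6, -333.6]]
[   5  102   75  181 1664] [[547.6, -113.5], [182.4, 51.0]] 0.8118308186531067
[ 114  110   84  149 1381] [[560.4, -223.5], [147.3, 69.9]] 0.9156472086906433
[233 152  80  63 660] [[567.8, -333.6], [61.3, 77.2]] 1.0141969919204712
circle [ 560.09239815 -333.64788551   36.86791472]
[172 275   8  20  79] [[455.3, -231.1], [7.6, 24.0]] 85.6866683959961
[[558.1, -307.1], [559.2, -365.8], [585.6, -336.0], [525.9, -337.1]]
```

Request:
apply_moves --increments '[{"tx": 0.003,"ty": 0.001,"tz": -0.02,"rx": 0,"ry": 0,"rz": 0,"claw": 0.05},{"tx": 0.003,"ty": 0.001,"tz": -0.045,"rx": 0,"ry": 0,"rz": 0,"claw": 0.05},{"tx": 0.003,"ty": 0.001,"tz": -0.07,"rx": 0,"ry": 0,"rz": 0,"claw": 0.05},{"tx": 0.003,"ty": 0.001,"tz": -0.09,"rx": 0,"ry": 0,"rz": 0,"claw": 0.05},{"tx": 0.003,"ty": 0.001,"tz": -0.105,"rx": 0,"ry": 0,"rz": 0,"claw": 0.05},{"tx": 0.003,"ty": 0.001,"tz": -0.113,"rx": 0,"ry": 0,"rz": 0,"claw": 0.05},{"tx": 0.003,"ty": 0.001,"tz": -0.117,"rx": 0,"ry": 0,"rz": 0,"claw": 0.05},{"tx": 0.003,"ty": 0.001,"tz": -0.119,"rx": 0,"ry": 0,"rz": 0,"claw": 0.05},{"tx": 0.003,"ty": 0.001,"tz": -0.12,"rx": 0,"ry": 0,"rz": 0,"claw": 0.05},{"tx": 0.003,"ty": 0.001,"tz": -0.121,"rx": 0,"ry": 0,"rz": 0,"claw": 0.05},{"tx": 0.003,"ty": 0.001,"tz": -0.122,"rx": 0,"ry": 0,"rz": 0,"claw": 0.05}]'

```text
clock: 7.25
eef_pos: [561.4, -334.5, 14.6]
tool_rot: [3.141, -0.001, 0.021]
force: [-0.4, -0.1, -0.2]
width: 59.1
```

Continue slowly until contact.

Request:
apply_moves --increments '[{"tx": 0,"ty": 0,"tz": -0.001,"rx": 0,"ry": 0,"rz": 0,"claw": 0.05},{"tx": 0,"ty": 0,"tz": -0.002,"rx": 0,"ry": 0,"rz": 0,"claw": 0.05},{"tx": 0,"ty": 0,"tz": -0.003,"rx": 0,"ry": 0,"rz": 0,"claw": 0.05},{"tx": 0,"ty": 0,"tz": -0.003,"rx": 0,"ry": 0,"rz": 0,"claw": 0.05}]'

```text
clock: 7.65
eef_pos: [561.2, -334.4, 12.4]
tool_rot: [3.141, -0.0, 0.021]
force: [-2.2, 2.0, 7.9]
width: 58.6
```

Request:
apply_moves --increments '[{"tx": 0,"ty": 0,"tz": 0,"rx": 0,"ry": 0,"rz": 0,"claw": 0.065},{"tx": 0,"ty": 0,"tz": 0,"rx": 0,"ry": 0,"rz": 0,"claw": 0.075},{"tx": 0,"ty": 0,"tz": 0,"rx": 0,"ry": 0,"rz": 0,"claw": 0.085},{"tx": 0,"ty": 0,"tz": 0,"rx": 0,"ry": 0,"rz": 0,"claw": 0.085},{"tx": 0,"ty": 0,"tz": 0.015,"rx": 0,"ry": 0,"rz": 0,"claw": 0.085},{"tx": 0,"ty": 0,"tz": 0.04,"rx": 0,"ry": 0,"rz": 0,"claw": 0.085},{"tx": 0,"ty": 0,"tz": 0.08,"rx": 0,"ry": 0,"rz": 0,"claw": 0.085},{"tx": 0,"ty": 0.03,"tz": 0.11,"rx": 0,"ry": 0,"rz": 0,"claw": 0.085},{"tx": -0.01,"ty": 0.075,"tz": 0.12,"rx": 0,"ry": 0,"rz": 0,"claw": 0.085},{"tx": -0.02,"ty": 0.12,"tz": 0.12,"rx": 0,"ry": 0,"rz": 0,"claw": 0.085},{"tx": -0.03,"ty": 0.165,"tz": 0.12,"rx": 0,"ry": 0,"rz": 0,"claw": 0.085},{"tx": -0.04,"ty": 0.21,"tz": 0.12,"rx": 0,"ry": 0,"rz": 0,"claw": 0.085}]'

```text
clock: 8.85
eef_pos: [521.0, -122.6, 132.4]
tool_rot: [3.141, -0.002, 0.021]
force: [0.9, 0.8, 0.5]
width: 85.0
```

Request:
apply_moves --increments '[{"tx": -0.01,"ty": 0.04,"tz": 0.01,"rx": 0,"ry": 0,"rz": 0.4,"claw": 0.085},{"tx": -0.02,"ty": 0.08,"tz": 0.02,"rx": 0,"ry": 0,"rz": 0.8,"claw": 0.085},{"tx": -0.03,"ty": 0.125,"tz": 0.02,"rx": 0,"ry": 0,"rz": 1.3,"claw": 0.085},{"tx": -0.04,"ty": 0.17,"tz": 0.02,"rx": 0,"ry": 0,"rz": 1.8,"claw": 0.085},{"tx": -0.05,"ty": 0.21,"tz": 0.02,"rx": 0,"ry": 0,"rz": 2.3,"claw": 0.085},{"tx": -0.06,"ty": 0.245,"tz": 0.02,"rx": 0,"ry": 0,"rz": 2.78,"claw": 0.085},{"tx": -0.06,"ty": 0.265,"tz": 0.02,"rx": 0,"ry": 0,"rz": 2.78,"claw": 0.085},{"tx": -0.06,"ty": 0.269,"tz": 0.02,"rx": 0,"ry": 0,"rz": 2.78,"claw": 0.085},{"tx": -0.06,"ty": 0.269,"tz": 0.02,"rx": 0,"ry": 0,"rz": 2.78,"claw": 0.085}]'

```text
clock: 9.75
eef_pos: [461.4, 145.0, 151.7]
tool_rot: [3.141, -0.001, 0.265]
force: [-0.2, -0.6, -1.2]
width: 84.9
```

```bash
python3 - <<'E'
from h import *
c,im=save('wrist','w3.png');print(c['origin'],c['attitude'],read_state()['eef_pos'],read_state()['tool_rot'],read_state()['force'])
import pickle;pickle.dump(c,open('w3.pkl','wb'))
E
```

```text
[537.94637076 165.63588908 314.71563672] [-3.09250870e-01 -1.28308940e-03 -1.30736237e+00] [461.4740942  143.82074736 151.48256401] [ 3.14073502e+00 -5.70274970e-04  2.63211815e-01] [ 0.3082186   0.43035627 -0.33586196]
```

View pics/w3.png

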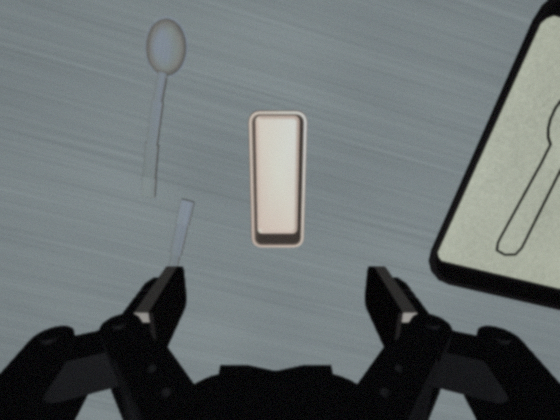

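Dish rim corners are about (249.5,112), (306,112), (303,246) and (252,247), aligned with the jaws. Spoon bowl tip at (167,19), handle end about (149,196).

```bash
python3 - <<'E'
from h import *
import pickle;c=pickle.load(open('w3.pkl','rb'))
q=world(c,[(249.5,112),(306,112),(303,246),(252,247)],32)[:,:2].astype('float32');print(q,q.mean(0),cv2.minAreaRect(q))
m=(q[0]+q[1]-q[2]-q[3]);print(np.degrees(np.arctan2(m[1],m[0])))
q=world(c,[(167,19),(166,46),(149.5,196)],[8,8,2]);print('spoon',q)
E
```

```text
[[529.7903  186.04643]
 [542.4998  138.91982]
 [420.72787 105.21979]
 [406.6031  153.5649 ]] [474.90527 145.93773] ((474.65948486328125, 145.84176635742188), (127.39554595947266, 50.355323791503906), 15.09296989440918)
15.118867
spoon [[585.04092036 274.55497755   8.        ]
 [564.00394902 272.08007716   8.        ]
 [421.14580968 268.58517334   2.        ]]
```

Request:
apply_moves --increments '[{"tx": 0.005,"ty": 0.001,"tz": -0.03,"rx": 0,"ry": 0,"rz": 0,"claw": 0.085},{"tx": 0.0137,"ty": 0.001,"tz": -0.065,"rx": 0,"ry": 0,"rz": 0,"claw": 0.085},{"tx": 0.0137,"ty": 0.001,"tz": -0.1,"rx": 0,"ry": 0,"rz": 0,"claw": 0.085},{"tx": 0.0137,"ty": 0.001,"tz": -0.125,"rx": 0,"ry": 0,"rz": 0,"claw": 0.085},{"tx": 0.0137,"ty": 0.001,"tz": -0.138,"rx": 0,"ry": 0,"rz": 0,"claw": 0.08},{"tx": 0.0137,"ty": 0.001,"tz": -0.144,"rx": 0,"ry": 0,"rz": 0,"claw": 0.07},{"tx": 0.0137,"ty": 0.001,"tz": -0.144,"rx": 0,"ry": 0,"rz": 0,"claw": 0.055},{"tx": 0.0137,"ty": 0.001,"tz": -0.144,"rx": 0,"ry": 0,"rz": 0,"claw": 0.04},{"tx": 0.0137,"ty": 0.001,"tz": -0.144,"rx": 0,"ry": 0,"rz": 0,"claw": 0.04},{"tx": 0.0137,"ty": 0.001,"tz": -0.144,"rx": 0,"ry": 0,"rz": 0,"claw": 0.04},{"tx": 0.0137,"ty": 0.001,"tz": -0.144,"rx": 0,"ry": 0,"rz": 0,"claw": 0.04},{"tx": 0.0137,"ty": 0.001,"tz": -0.144,"rx": 0,"ry": 0,"rz": 0,"claw": 0.04}]'

```text
clock: 11.0
eef_pos: [475.4, 146.2, 7.6]
tool_rot: [-3.141, -0.002, 0.264]
force: [-0.1, 1.7, -0.8]
width: 40.1
```

```bash
python3 - <<'E'
from h import *
c,im=save('wrist','w4.png');c2,im2=save('top','t4.png')
a=np.hstack([im[100:420,80:480],cv2.resize(im2[170:300,180:340],(394,320))]);cv2.imwrite('pics/w4b.png',a[:,:,::-1]);s=read_state();print(s['width'],s['force'])
E
```

```text
40.00268446687516 [-0.11110293  0.74968007 -0.64239328]
```

View pics/w4b.png

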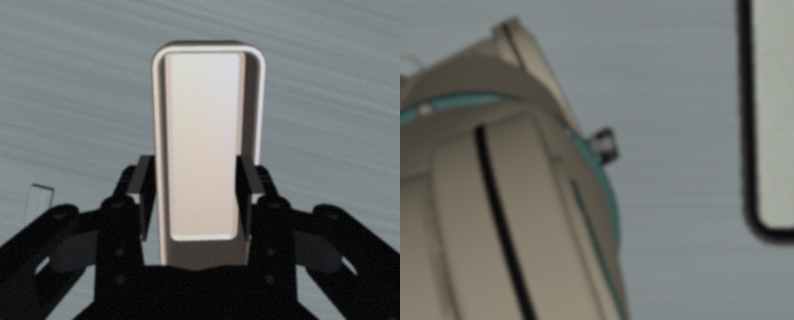

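The crop suggests the left finger is outside the dish and the right one inside it, with nothing gripped. I'll lift straight up without opening and look again.

Request:
apply_moves --increments '[{"tx": 0,"ty": 0,"tz": 0.01,"rx": 0,"ry": 0,"rz": 0,"claw": 0.04},{"tx": 0,"ty": 0,"tz": 0.025,"rx": 0,"ry": 0,"rz": 0,"claw": 0.04},{"tx": 0,"ty": 0,"tz": 0.05,"rx": 0,"ry": 0,"rz": 0,"claw": 0.04},{"tx": -0.01,"ty": 0,"tz": 0.09,"rx": 0,"ry": 0,"rz": 0,"claw": 0.04},{"tx": -0.0137,"ty": 0,"tz": 0.12,"rx": 0,"ry": 0,"rz": 0,"claw": 0.06},{"tx": -0.0137,"ty": 0,"tz": 0.144,"rx": 0,"ry": 0,"rz": 0,"claw": 0.085},{"tx": -0.0137,"ty": 0,"tz": 0.144,"rx": 0,"ry": 0,"rz": 0,"claw": 0.085},{"tx": -0.0137,"ty": 0,"tz": 0.144,"rx": 0,"ry": 0,"rz": 0,"claw": 0.085}]'

```text
clock: 11.9
eef_pos: [461.2, 145.5, 151.7]
tool_rot: [3.141, -0.001, 0.264]
force: [-1.5, 0.2, -0.5]
width: 85.2
```

```bash
python3 - <<'E'
from h import *
c,im=save('wrist','w5.png');s=read_state();print(s['eef_pos'],s['width'],s['force'])
import pickle;pickle.dump(c,open('w5.pkl','wb'))
E
```

```text
[460.61996842 145.36427748 150.8134628 ] 85.074434398875 [-0.52030652 -0.06666349 -0.25008399]
```

View pics/w5.png

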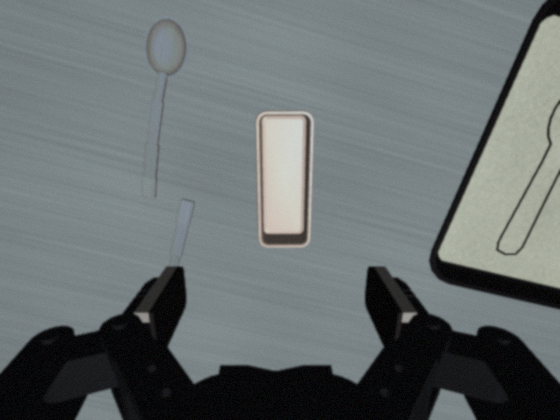

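The dish is upright but shifted about 7 mm to the right: corners now near (257,112), (313.5,112), (310.5,246) and (259,247). I'll re-centre and close slowly, in steps.

```bash
python3 - <<'E'
from h import *
import pickle;c=pickle.load(open('w5.pkl','rb'))
q=world(c,[(257,112),(313.5,112),(310.5,246),(259,247)],32)[:,:2].astype('float32');print(q.mean(0),cv2.minAreaRect(q))
E
```

```text
[476.45547 139.82065] ((476.2974548339844, 139.39703369140625), (127.39043426513672, 50.840919494628906), 15.007926940917969)
```

Request:
apply_moves --increments '[{"tx": 0.008,"ty": -0.0062,"tz": -0.03,"rx": 0,"ry": 0,"rz": 0,"claw": 0.085},{"tx": 0.0153,"ty": -0.0062,"tz": -0.065,"rx": 0,"ry": 0,"rz": 0,"claw": 0.085},{"tx": 0.0153,"ty": -0.0062,"tz": -0.1,"rx": 0,"ry": 0,"rz": 0,"claw": 0.085},{"tx": 0.0153,"ty": -0.0062,"tz": -0.125,"rx": 0,"ry": 0,"rz": 0,"claw": 0.085},{"tx": 0.0153,"ty": -0.0062,"tz": -0.138,"rx": 0,"ry": 0,"rz": 0,"claw": 0.085},{"tx": 0.0153,"ty": -0.0062,"tz": -0.146,"rx": 0,"ry": 0,"rz": 0,"claw": 0.085},{"tx": 0.0153,"ty": -0.0062,"tz": -0.146,"rx": 0,"ry": 0,"rz": 0,"claw": 0.08},{"tx": 0.0153,"ty": -0.0062,"tz": -0.146,"rx": 0,"ry": 0,"rz": 0,"claw": 0.074},{"tx": 0.0153,"ty": -0.0062,"tz": -0.146,"rx": 0,"ry": 0,"rz": 0,"claw": 0.068},{"tx": 0.0153,"ty": -0.0062,"tz": -0.146,"rx": 0,"ry": 0,"rz": 0,"claw": 0.062},{"tx": 0.0153,"ty": -0.0062,"tz": -0.146,"rx": 0,"ry": 0,"rz": 0,"claw": 0.057}]'

```text
clock: 13.05
eef_pos: [476.9, 139.8, 5.7]
tool_rot: [-3.142, -0.001, 0.264]
force: [0.1, -0.3, -0.5]
width: 57.0
```

Request:
apply_moves --increments '[{"tx": 0,"ty": 0,"tz": 0,"rx": 0,"ry": 0,"rz": 0,"claw": 0.055},{"tx": 0,"ty": 0,"tz": 0,"rx": 0,"ry": 0,"rz": 0,"claw": 0.053},{"tx": 0,"ty": 0,"tz": 0,"rx": 0,"ry": 0,"rz": 0,"claw": 0.0515},{"tx": 0,"ty": 0,"tz": 0,"rx": 0,"ry": 0,"rz": 0,"claw": 0.05},{"tx": 0,"ty": 0,"tz": 0,"rx": 0,"ry": 0,"rz": 0,"claw": 0.049},{"tx": 0,"ty": 0,"tz": 0,"rx": 0,"ry": 0,"rz": 0,"claw": 0.049}]'

```text
clock: 13.65
eef_pos: [476.6, 140.1, 5.7]
tool_rot: [-3.141, -0.001, 0.264]
force: [-0.9, 1.8, 8.5]
width: 50.2
```

Request:
apply_moves --increments '[{"tx": 0,"ty": 0,"tz": 0,"rx": 0,"ry": 0,"rz": 0,"claw": 0.048},{"tx": 0,"ty": 0,"tz": 0.002,"rx": 0,"ry": 0,"rz": 0,"claw": 0.048},{"tx": 0,"ty": 0,"tz": 0.005,"rx": 0,"ry": 0,"rz": 0,"claw": 0.048},{"tx": 0,"ty": 0,"tz": 0.009,"rx": 0,"ry": 0,"rz": 0,"claw": 0.048},{"tx": 0,"ty": 0,"tz": 0.014,"rx": 0,"ry": 0,"rz": 0,"claw": 0.048},{"tx": 0,"ty": 0,"tz": 0.02,"rx": 0,"ry": 0,"rz": 0,"claw": 0.048},{"tx": 0,"ty": 0,"tz": 0.02,"rx": 0,"ry": 0,"rz": 0,"claw": 0.048}]'

```text
clock: 14.35
eef_pos: [477.0, 139.8, 25.9]
tool_rot: [-3.142, -0.002, 0.264]
force: [0.1, -0.0, -2.3]
width: 49.3
```

Request:
apply_moves --increments '[{"tx": 0,"ty": 0,"tz": 0.02,"rx": 0,"ry": 0,"rz": 0,"claw": 0.048},{"tx": 0,"ty": -0.005,"tz": 0.045,"rx": 0,"ry": 0,"rz": 0,"claw": 0.048},{"tx": 0.005,"ty": -0.025,"tz": 0.07,"rx": 0,"ry": 0,"rz": -0.2,"claw": 0.048},{"tx": 0.012,"ty": -0.055,"tz": 0.085,"rx": 0,"ry": 0,"rz": -0.5,"claw": 0.048},{"tx": 0.021,"ty": -0.09,"tz": 0.09,"rx": 0,"ry": 0,"rz": -0.9,"claw": 0.048},{"tx": 0.031,"ty": -0.13,"tz": 0.09,"rx": 0,"ry": 0,"rz": -1.3,"claw": 0.048},{"tx": 0.041,"ty": -0.17,"tz": 0.09,"rx": 0,"ry": 0,"rz": -1.7,"claw": 0.048},{"tx": 0.051,"ty": -0.21,"tz": 0.09,"rx": 0,"ry": 0,"rz": -2.1,"claw": 0.048},{"tx": 0.061,"ty": -0.25,"tz": 0.09,"rx": 0,"ry": 0,"rz": -2.4,"claw": 0.048},{"tx": 0.07,"ty": -0.29,"tz": 0.09,"rx": 0,"ry": 0,"rz": -2.7,"claw": 0.048},{"tx": 0.078,"ty": -0.325,"tz": 0.09,"rx": 0,"ry": 0,"rz": -2.82,"claw": 0.048},{"tx": 0.0836,"ty": -0.35,"tz": 0.09,"rx": 0,"ry": 0,"rz": -2.82,"claw": 0.048}]'

```text
clock: 15.55
eef_pos: [559.7, -213.9, 114.8]
tool_rot: [3.14, 0.0, 0.015]
force: [0.4, -0.2, -2.4]
width: 49.3
```

Request:
apply_moves --increments '[{"tx": 0,"ty": -0.01,"tz": 0,"rx": 0,"ry": 0,"rz": 0,"claw": 0.048},{"tx": 0,"ty": -0.014,"tz": 0,"rx": 0,"ry": 0,"rz": 0,"claw": 0.048},{"tx": 0,"ty": -0.014,"tz": -0.01,"rx": 0,"ry": 0,"rz": 0,"claw": 0.048}]'

```text
clock: 15.85
eef_pos: [560.6, -223.7, 105.6]
tool_rot: [-3.142, -0.002, 0.018]
force: [0.5, 0.6, -1.7]
width: 49.4
```

```bash
python3 - <<'E'
from h import *
c,im=save('wrist','w6.png');s=read_state();print(s['eef_pos'],s['tool_rot'],s['width'],s['force'])
import pickle;pickle.dump(c,open('w6.pkl','wb'))
E
```

```text
[ 559.157797   -222.21386208  103.27402691] [-3.13968877e+00  1.76938214e-03  1.96691240e-02] 49.14492321936455 [ 0.03310919  0.6375516  -3.15466141]
```

View pics/w6.png

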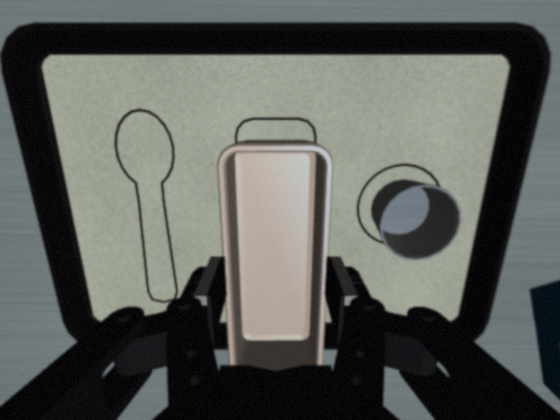

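Dish held level over its outline; its far rim runs from (219,150) to (332,150). The cup stands upright with its floor at (408,207), inside the circle whose left is 357 and top is 164.

```bash
python3 - <<'E'
from h import *
import pickle;c=pickle.load(open('w6.pkl','rb'))
w=lambda p,z:print(np.round(world(c,p,z)[:,:2],1).tolist())
print('outline top L,R edge, top');w([(234.5,140),(316.5,140),(275,118)],4)
print('dish far edge corners/outer');w([(219,160),(332.5,160),(275,142)],130.5)
print('dish near floor');
print('cup rim c');w([(418,220),(376,220),(460,220)],46);print('floor');w([(408,207)],6)
print('circle L top');w([(357,207),(404,164)],4)
print('spoon outl tip,end');w([(146,110),(162,302)],4)
E
```

```text
outline top L,R edge, top
[[614.8, -189.0], [615.9, -257.1], [632.9, -222.3]]
dish far edge corners/outer
[[617.9, -197.8], [618.7, -247.9], [626.1, -222.4]]
dish near floor
cup rim c
[[561.7, -331.7], [561.1, -299.9], [562.2, -363.5]]
floor
[[559.6, -340.7]]
circle L top
[[558.3, -296.3], [597.2, -332.6]]
spoon outl tip,end
[[637.4, -118.1], [457.6, -114.3]]
```

Request:
apply_moves --increments '[{"tx": 0,"ty": 0,"tz": -0.02,"rx": 0,"ry": 0,"rz": 0,"claw": 0.048},{"tx": 0,"ty": 0,"tz": -0.045,"rx": 0,"ry": 0,"rz": 0,"claw": 0.048},{"tx": 0,"ty": 0,"tz": -0.065,"rx": 0,"ry": 0,"rz": 0,"claw": 0.048},{"tx": 0,"ty": 0,"tz": -0.08,"rx": 0,"ry": 0,"rz": 0,"claw": 0.048},{"tx": 0,"ty": 0,"tz": -0.088,"rx": 0,"ry": 0,"rz": 0,"claw": 0.048},{"tx": 0,"ty": 0,"tz": -0.091,"rx": 0,"ry": 0,"rz": 0,"claw": 0.048},{"tx": 0,"ty": 0,"tz": -0.093,"rx": 0,"ry": 0,"rz": 0,"claw": 0.048},{"tx": 0,"ty": 0,"tz": -0.094,"rx": 0,"ry": 0,"rz": 0,"claw": 0.048},{"tx": 0,"ty": 0,"tz": -0.095,"rx": 0,"ry": 0,"rz": 0,"claw": 0.048},{"tx": 0,"ty": 0,"tz": -0.096,"rx": 0,"ry": 0,"rz": 0,"claw": 0.048}]'

```text
clock: 16.9
eef_pos: [560.5, -224.6, 10.0]
tool_rot: [3.141, -0.001, 0.018]
force: [-2.4, 0.2, 10.4]
width: 49.4
```

Request:
apply_moves --increments '[{"tx": 0,"ty": 0,"tz": 0,"rx": 0,"ry": 0,"rz": 0,"claw": 0.052},{"tx": 0,"ty": 0,"tz": 0,"rx": 0,"ry": 0,"rz": 0,"claw": 0.058},{"tx": 0,"ty": 0,"tz": 0,"rx": 0,"ry": 0,"rz": 0,"claw": 0.068},{"tx": 0,"ty": 0,"tz": 0.002,"rx": 0,"ry": 0,"rz": 0,"claw": 0.07},{"tx": 0,"ty": 0,"tz": 0.015,"rx": 0,"ry": 0,"rz": 0,"claw": 0.07},{"tx": 0,"ty": 0,"tz": 0.04,"rx": 0,"ry": 0,"rz": 0,"claw": 0.07},{"tx": 0,"ty": 0,"tz": 0.08,"rx": 0,"ry": 0,"rz": 0,"claw": 0.06},{"tx": -0.01,"ty": 0.03,"tz": 0.11,"rx": 0,"ry": 0,"rz": 0,"claw": 0.05},{"tx": -0.02,"ty": 0.075,"tz": 0.12,"rx": 0,"ry": 0,"rz": 0,"claw": 0.04},{"tx": -0.03,"ty": 0.12,"tz": 0.12,"rx": 0,"ry": 0,"rz": 0,"claw": 0.04},{"tx": -0.04,"ty": 0.165,"tz": 0.12,"rx": 0,"ry": 0,"rz": 0,"claw": 0.04},{"tx": -0.05,"ty": 0.21,"tz": 0.12,"rx": 0,"ry": 0,"rz": 0,"claw": 0.04}]'

```text
clock: 18.1
eef_pos: [509.9, -12.7, 130.4]
tool_rot: [-3.141, -0.002, 0.018]
force: [-0.1, 0.8, 0.4]
width: 39.5
```

Request:
apply_moves --increments '[{"tx": -0.005,"ty": 0.045,"tz": 0,"rx": 0,"ry": 0,"rz": 0,"claw": 0.04},{"tx": -0.01,"ty": 0.09,"tz": 0,"rx": 0,"ry": 0,"rz": 0,"claw": 0.04},{"tx": -0.015,"ty": 0.135,"tz": 0,"rx": 0,"ry": 0,"rz": 0,"claw": 0.04},{"tx": -0.02,"ty": 0.18,"tz": 0,"rx": 0,"ry": 0,"rz": 0,"claw": 0.04},{"tx": -0.02,"ty": 0.22,"tz": -0.01,"rx": 0,"ry": 0,"rz": 0,"claw": 0.04},{"tx": -0.02,"ty": 0.255,"tz": -0.02,"rx": 0,"ry": 0,"rz": 0,"claw": 0.04},{"tx": -0.02,"ty": 0.275,"tz": -0.03,"rx": 0,"ry": 0,"rz": 0,"claw": 0.04},{"tx": -0.02,"ty": 0.284,"tz": -0.03,"rx": 0,"ry": 0,"rz": 0,"claw": 0.04},{"tx": -0.02,"ty": 0.284,"tz": -0.03,"rx": 0,"ry": 0,"rz": 0,"claw": 0.04},{"tx": -0.02,"ty": 0.284,"tz": -0.03,"rx": 0,"ry": 0,"rz": 0,"claw": 0.04}]'

```text
clock: 19.1
eef_pos: [490.5, 268.1, 99.8]
tool_rot: [3.141, -0.001, 0.017]
force: [0.3, -0.9, -0.3]
width: 39.8
```

```bash
python3 - <<'E'
from h import *
c,im=save('wrist','w7.png');s=read_state();print(s['eef_pos'],s['tool_rot'],s['width'],s['force'])
import pickle;pickle.dump(c,open('w7.pkl','wb'))
E
```

```text
[490.67569681 267.7381828   99.76906173] [ 3.14075094e+00 -8.36433252e-04  1.56785796e-02] 40.03637108333239 [-0.00689863  0.31736249 -0.28426605]
```

View pics/w7.png

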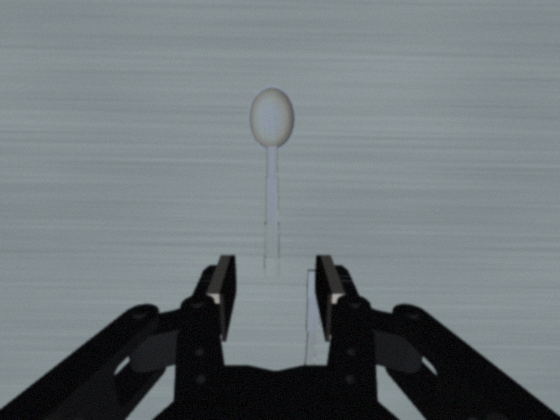

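Spoon bowl tip (272,88), bowl centre (272,118), bowl base about (272,147); handle centred at (272,222), end about (272,277). It is aligned with the jaws.

```bash
python3 - <<'E'
from h import *
import pickle;c=pickle.load(open('w7.pkl','rb'))
print(np.round(world(c,[(272,88),(272,118),(272,147),(271.5,180),(272,222),(272,277)],[7,7,8,14,14,3]),1))
E
```

```text
[[585.  271.9   7. ]
 [563.  271.6   7. ]
 [540.6 271.3   8. ]
 [514.8 271.4  14. ]
 [478.5 270.6  14. ]
 [419.6 270.    3. ]]
```

Request:
apply_moves --increments '[{"tx": 0.006,"ty": 0.001,"tz": -0.03,"rx": 0,"ry": 0,"rz": 0,"claw": 0.04},{"tx": 0.006,"ty": 0.001,"tz": -0.06,"rx": 0,"ry": 0,"rz": 0,"claw": 0.04},{"tx": 0.006,"ty": 0.001,"tz": -0.08,"rx": 0,"ry": 0,"rz": 0,"claw": 0.04},{"tx": 0.006,"ty": 0.001,"tz": -0.09,"rx": 0,"ry": 0,"rz": 0,"claw": 0.04},{"tx": 0.006,"ty": 0.001,"tz": -0.0955,"rx": 0,"ry": 0,"rz": 0,"claw": 0.034},{"tx": 0.006,"ty": 0.001,"tz": -0.0955,"rx": 0,"ry": 0,"rz": 0,"claw": 0.028},{"tx": 0.006,"ty": 0.001,"tz": -0.0955,"rx": 0,"ry": 0,"rz": 0,"claw": 0.022},{"tx": 0.006,"ty": 0.001,"tz": -0.0955,"rx": 0,"ry": 0,"rz": 0,"claw": 0.017},{"tx": 0.006,"ty": 0.001,"tz": -0.0955,"rx": 0,"ry": 0,"rz": 0,"claw": 0.013},{"tx": 0.006,"ty": 0.001,"tz": -0.0955,"rx": 0,"ry": 0,"rz": 0,"claw": 0.01},{"tx": 0.006,"ty": 0.001,"tz": -0.0955,"rx": 0,"ry": 0,"rz": 0,"claw": 0.007},{"tx": 0.006,"ty": 0.001,"tz": -0.0955,"rx": 0,"ry": 0,"rz": 0,"claw": 0.006}]'

```text
clock: 20.35
eef_pos: [496.0, 270.7, 3.6]
tool_rot: [-3.142, -0.0, 0.018]
force: [0.7, -0.4, -0.0]
width: 5.9
```

Request:
apply_moves --increments '[{"tx": 0,"ty": 0,"tz": 0,"rx": 0,"ry": 0,"rz": 0,"claw": 0.005},{"tx": 0,"ty": 0,"tz": 0.003,"rx": 0,"ry": 0,"rz": 0,"claw": 0.005},{"tx": 0,"ty": 0,"tz": 0.01,"rx": 0,"ry": 0,"rz": 0,"claw": 0.005},{"tx": 0,"ty": 0,"tz": 0.02,"rx": 0,"ry": 0,"rz": 0,"claw": 0.005},{"tx": 0,"ty": 0,"tz": 0.03,"rx": 0,"ry": 0,"rz": 0,"claw": 0.005},{"tx": 0,"ty": 0,"tz": 0.03,"rx": 0,"ry": 0,"rz": 0,"claw": 0.005}]'

```text
clock: 20.95
eef_pos: [497.2, 271.4, 35.5]
tool_rot: [-3.14, -0.003, 0.018]
force: [-0.1, 0.0, 0.3]
width: 4.9
```

```bash
python3 - <<'E'
from h import *
c,im=save('wrist','w8.png');s=read_state();print(s['eef_pos'],s['tool_rot'],s['width'],s['force'])
im2=get_image('scene');cv2.imwrite('pics/s8.png',im2[:,:,::-1])
import pickle;pickle.dump(c,open('w8.pkl','wb'))
a=np.hstack([im[0:360,120:440],cv2.resize(im2[120:240,230:370],(420,360))]);cv2.imwrite('pics/w8b.png',a[:,:,::-1])
E
```

```text
[496.75819682 271.1203514   34.73421944] [-3.14042095e+00 -2.05435458e-03  1.79125939e-02] 5.002450119932259 [-0.04952888  0.18000686  0.03020965]
```

View pics/w8b.png

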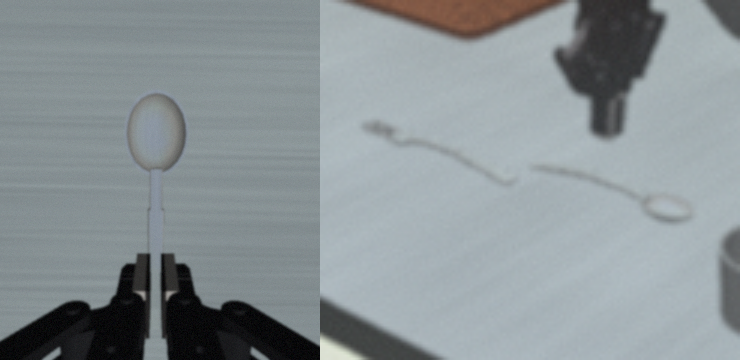

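Nothing was gripped and the spoon lies undisturbed. Checking the fingertip rows and gaps in the wrist pictures against the camera pose puts the real fingertips about 22–25 mm above the reported TCP. That also explains the dish, which was caught just by its rim. So I'll go lower, watching the force.

Request:
apply_moves --increments '[{"tx": 0,"ty": 0,"tz": 0,"rx": 0,"ry": 0,"rz": 0,"claw": 0.03},{"tx": 0,"ty": 0,"tz": 0,"rx": 0,"ry": 0,"rz": 0,"claw": 0.03},{"tx": 0,"ty": 0,"tz": -0.01,"rx": 0,"ry": 0,"rz": 0,"claw": 0.03},{"tx": 0,"ty": 0,"tz": -0.025,"rx": 0,"ry": 0,"rz": 0,"claw": 0.03},{"tx": 0,"ty": 0,"tz": -0.035,"rx": 0,"ry": 0,"rz": 0,"claw": 0.03},{"tx": 0,"ty": 0,"tz": -0.04,"rx": 0,"ry": 0,"rz": 0,"claw": 0.03},{"tx": 0,"ty": 0,"tz": -0.044,"rx": 0,"ry": 0,"rz": 0,"claw": 0.03},{"tx": 0,"ty": 0,"tz": -0.044,"rx": 0,"ry": 0,"rz": 0,"claw": 0.03}]'

```text
clock: 21.85
eef_pos: [495.6, 270.4, -11.2]
tool_rot: [3.141, 0.001, 0.018]
force: [-0.2, 0.3, -1.3]
width: 30.0
```

Confirmed: TCP at −11 mm with no contact. A bit lower, then close in steps.

Request:
apply_moves --increments '[{"tx": 0,"ty": 0,"tz": -0.002,"rx": 0,"ry": 0,"rz": 0,"claw": 0.03},{"tx": 0,"ty": 0,"tz": -0.004,"rx": 0,"ry": 0,"rz": 0,"claw": 0.025},{"tx": 0,"ty": 0,"tz": -0.005,"rx": 0,"ry": 0,"rz": 0,"claw": 0.02},{"tx": 0,"ty": 0,"tz": -0.005,"rx": 0,"ry": 0,"rz": 0,"claw": 0.016},{"tx": 0,"ty": 0,"tz": -0.005,"rx": 0,"ry": 0,"rz": 0,"claw": 0.013},{"tx": 0,"ty": 0,"tz": -0.005,"rx": 0,"ry": 0,"rz": 0,"claw": 0.011},{"tx": 0,"ty": 0,"tz": -0.005,"rx": 0,"ry": 0,"rz": 0,"claw": 0.009},{"tx": 0,"ty": 0,"tz": -0.005,"rx": 0,"ry": 0,"rz": 0,"claw": 0.006},{"tx": 0,"ty": 0,"tz": -0.005,"rx": 0,"ry": 0,"rz": 0,"claw": 0.003},{"tx": 0,"ty": 0,"tz": -0.005,"rx": 0,"ry": 0,"rz": 0,"claw": 0.003}]'

```text
clock: 22.85
eef_pos: [496.1, 270.8, -15.3]
tool_rot: [-3.141, -0.0, 0.018]
force: [-1.4, 0.2, 3.7]
width: 7.3
```

Request:
apply_moves --increments '[{"tx": 0,"ty": 0,"tz": 0.005,"rx": 0,"ry": 0,"rz": 0,"claw": 0.003},{"tx": 0,"ty": 0,"tz": 0.02,"rx": 0,"ry": 0,"rz": 0,"claw": 0.003},{"tx": 0,"ty": 0,"tz": 0.045,"rx": 0,"ry": 0,"rz": 0,"claw": 0.003},{"tx": 0,"ty": -0.015,"tz": 0.07,"rx": 0,"ry": 0,"rz": 0,"claw": 0.003},{"tx": 0.005,"ty": -0.04,"tz": 0.085,"rx": 0,"ry": 0,"rz": 0,"claw": 0.003},{"tx": 0.01,"ty": -0.075,"tz": 0.09,"rx": 0,"ry": 0,"rz": 0,"claw": 0.003},{"tx": 0.015,"ty": -0.115,"tz": 0.09,"rx": 0,"ry": 0,"rz": 0,"claw": 0.003},{"tx": 0.02,"ty": -0.155,"tz": 0.09,"rx": 0,"ry": 0,"rz": 0,"claw": 0.003},{"tx": 0.025,"ty": -0.195,"tz": 0.09,"rx": 0,"ry": 0,"rz": 0,"claw": 0.003},{"tx": 0.03,"ty": -0.235,"tz": 0.09,"rx": 0,"ry": 0,"rz": 0,"claw": 0.003},{"tx": 0.035,"ty": -0.275,"tz": 0.09,"rx": 0,"ry": 0,"rz": 0,"claw": 0.003},{"tx": 0.04,"ty": -0.315,"tz": 0.09,"rx": 0,"ry": 0,"rz": 0,"claw": 0.003}]'

```text
clock: 24.05
eef_pos: [536.2, -46.2, 75.6]
tool_rot: [3.141, -0.001, 0.018]
force: [0.9, -0.3, -0.7]
width: 7.5
```

Request:
apply_moves --increments '[{"tx": 0.003,"ty": -0.03,"tz": 0,"rx": 0,"ry": 0,"rz": 0,"claw": 0.003},{"tx": 0.005,"ty": -0.05,"tz": 0,"rx": 0,"ry": 0,"rz": 0,"claw": 0.003},{"tx": 0.005,"ty": -0.063,"tz": -0.01,"rx": 0,"ry": 0,"rz": 0,"claw": 0.003},{"tx": 0.005,"ty": -0.0697,"tz": -0.025,"rx": 0,"ry": 0,"rz": 0,"claw": 0.003},{"tx": 0.005,"ty": -0.0697,"tz": -0.035,"rx": 0,"ry": 0,"rz": 0,"claw": 0.003},{"tx": 0.005,"ty": -0.0697,"tz": -0.035,"rx": 0,"ry": 0,"rz": 0,"claw": 0.003}]'

```text
clock: 24.65
eef_pos: [539.2, -112.2, 37.4]
tool_rot: [-3.14, 0.004, 0.02]
force: [0.5, 0.3, -0.5]
width: 7.4
```

```bash
python3 - <<'E'
from h import *
c,im=save('wrist','w9.png');s=read_state();print(s['eef_pos'],s['tool_rot'],s['width'],s['force'])
import pickle;pickle.dump(c,open('w9.pkl','wb'))
im2=get_image('scene');im3=get_image('top');cv2.imwrite('pics/t9.png',im3[:,:,::-1])
a=np.hstack([im[0:420,100:560],cv2.resize(im2[180:420,40:320],(340,291)).repeat(1,0) if 0 else np.vstack([cv2.resize(im2[180:330,150:330],(340,283)),np.zeros((137,340,3),'uint8')])]);cv2.imwrite('pics/w9b.png',a[:,:,::-1])
E
```

```text
[ 539.97525823 -112.06625582   38.21738688] [-3.14014572e+00  2.77092875e-03  2.02068856e-02] 7.9927813591619925 [ 0.14478611  0.26582427 -0.66010626]
```

View pics/w9b.png

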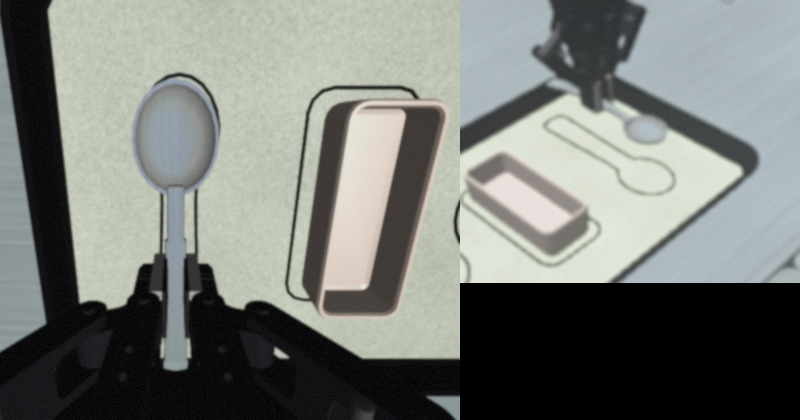

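Spoon is held face up and level, bowl tip at (275,78) and outline tip at (280,73) in full-frame pixels. The dish is upright within its outline.

```bash
python3 - <<'E'
from h import *
import pickle;c=pickle.load(open('w9.pkl','rb'))
w=lambda p,z:print(np.round(world(c,p,z)[:,:2],1).tolist())
z=38+15.3
print('spoon tip, bowl L,R, neck');w([(275,78)],z+7);w([(232.5,138),(318,138)],z+8);w([(275.5,200)],z+12)
print('outline tip; handle L,R');w([(280,73),(261,215),(297,215)],4)
print('dish rim: far L,R, near R,L');w([(453,102),(546,102),(492,316),(421,316)],36)
print('dish foot left at row 200');w([(414,200)],4);print('outline left row 200; far');w([(400,200),(465,87)],4)
E
python3 - <<'E'
import sys;sys.path.insert(0,'.')
from h import *
c=calibration('top'); im=cv2.imread('pics/t9.png'); g=cv2.cvtColor(im,6)
m=cv2.imread('pics/t9.png')
E
```

```text
spoon tip, bowl L,R, neck
[[630.8, -110.4]]
[[606.2, -92.4], [606.9, -129.5]]
[[579.7, -111.5]]
outline tip; handle L,R
[[638.1, -113.1], [551.1, -102.5], [551.5, -126.3]]
dish rim: far L,R, near R,L
[[623.3, -198.9], [624.2, -245.0], [498.5, -247.4], [497.7, -203.4]]
dish foot left at row 200
[[563.3, -202.3]]
outline left row 200; far
[[563.1, -193.2], [632.5, -221.5]]
```

Request:
apply_moves --increments '[{"tx": 0,"ty": -0.001,"tz": -0.01,"rx": 0,"ry": 0,"rz": 0,"claw": 0.003},{"tx": 0,"ty": -0.001,"tz": -0.023,"rx": 0,"ry": 0,"rz": 0,"claw": 0.003},{"tx": 0,"ty": -0.001,"tz": -0.035,"rx": 0,"ry": 0,"rz": 0,"claw": 0.003},{"tx": 0,"ty": -0.001,"tz": -0.042,"rx": 0,"ry": 0,"rz": 0,"claw": 0.003},{"tx": 0,"ty": -0.001,"tz": -0.046,"rx": 0,"ry": 0,"rz": 0,"claw": 0.003},{"tx": 0,"ty": -0.001,"tz": -0.048,"rx": 0,"ry": 0,"rz": 0,"claw": 0.003},{"tx": 0,"ty": -0.001,"tz": -0.049,"rx": 0,"ry": 0,"rz": 0,"claw": 0.003},{"tx": 0,"ty": -0.001,"tz": -0.05,"rx": 0,"ry": 0,"rz": 0,"claw": 0.003},{"tx": 0,"ty": -0.001,"tz": -0.051,"rx": 0,"ry": 0,"rz": 0,"claw": 0.003},{"tx": 0,"ty": -0.001,"tz": -0.051,"rx": 0,"ry": 0,"rz": 0,"claw": 0.003}]'

```text
clock: 25.8
eef_pos: [541.3, -115.1, -11.2]
tool_rot: [3.141, -0.001, 0.018]
force: [-0.1, 0.2, 0.8]
width: 7.4
```

Request:
apply_moves --increments '[{"tx": 0,"ty": 0.001,"tz": -0.0005,"rx": 0,"ry": 0,"rz": 0,"claw": 0.003},{"tx": 0,"ty": 0.001,"tz": -0.001,"rx": 0,"ry": 0,"rz": 0,"claw": 0.003},{"tx": 0,"ty": 0.001,"tz": -0.001,"rx": 0,"ry": 0,"rz": 0,"claw": 0.003}]'

```text
clock: 26.1
eef_pos: [541.3, -115.0, -11.4]
tool_rot: [3.14, -0.001, 0.017]
force: [-1.8, -1.2, 8.5]
width: 7.5
```

Contact. Release slowly, rise, and clear the view.

Request:
apply_moves --increments '[{"tx": 0,"ty": 0.001,"tz": 0.0005,"rx": 0,"ry": 0,"rz": 0,"claw": 0.006},{"tx": 0,"ty": 0.001,"tz": 0.0005,"rx": 0,"ry": 0,"rz": 0,"claw": 0.01},{"tx": 0,"ty": 0.001,"tz": 0.0005,"rx": 0,"ry": 0,"rz": 0,"claw": 0.02},{"tx": 0,"ty": 0.001,"tz": 0.0005,"rx": 0,"ry": 0,"rz": 0,"claw": 0.03},{"tx": 0,"ty": 0.001,"tz": 0.0005,"rx": 0,"ry": 0,"rz": 0,"claw": 0.03},{"tx": 0,"ty": 0.001,"tz": 0.01,"rx": 0,"ry": 0,"rz": 0,"claw": 0.03},{"tx": 0,"ty": 0.001,"tz": 0.035,"rx": 0,"ry": 0,"rz": 0,"claw": 0.03},{"tx": 0,"ty": 0.001,"tz": 0.075,"rx": 0,"ry": 0,"rz": 0,"claw": 0.03},{"tx": 0,"ty": 0.001,"tz": 0.12,"rx": 0,"ry": 0,"rz": 0,"claw": 0.03},{"tx": -0.01,"ty": -0.02,"tz": 0.16,"rx": 0,"ry": 0,"rz": 0,"claw": 0.03},{"tx": -0.03,"ty": -0.05,"tz": 0.19,"rx": 0,"ry": 0,"rz": 0,"claw": 0.03},{"tx": -0.05,"ty": -0.08,"tz": 0.22,"rx": 0,"ry": 0,"rz": 0,"claw": 0.03}]'

```text
clock: 27.3
eef_pos: [490.6, -194.5, 209.8]
tool_rot: [3.141, -0.002, 0.02]
force: [0.7, -1.0, 0.0]
width: 30.0
```

Request:
apply_moves --increments '[{"tx": -0.03,"ty": -0.02,"tz": 0.02,"rx": 0,"ry": 0,"rz": 0,"claw": 0.03},{"tx": -0.06,"ty": -0.03,"tz": 0.03,"rx": 0,"ry": 0,"rz": 0,"claw": 0.03},{"tx": -0.06,"ty": -0.03,"tz": 0.03,"rx": 0,"ry": 0,"rz": 0,"claw": 0.03},{"tx": -0.06,"ty": -0.03,"tz": 0.03,"rx": 0,"ry": 0,"rz": 0,"claw": 0.03}]'

```text
clock: 27.7
eef_pos: [431.0, -224.2, 238.4]
tool_rot: [3.141, -0.002, 0.017]
force: [-0.4, -0.1, 0.3]
width: 29.5
```

```bash
python3 - <<'E'
from h import *
c,im=save('wrist','w10.png');s=read_state();print(s['clock'],s['eef_pos'],s['tool_rot'],s['width'],s['force'])
import pickle;pickle.dump(c,open('w10.pkl','wb'))
save('top','t10.png')
cv2.imwrite('pics/w10b.png',cv2.resize(im[:330],None,fx=1.42,fy=1.42,interpolation=2)[:,:,::-1])
E
```

```text
27.75 [ 431.6453633  -223.6050501   237.92634704] [ 3.14156681e+00 -1.36829302e-03  1.84155644e-02] 30.095184699640736 [0.76385504 0.03847901 0.27634138]
```

The viewer's limit is reached, so the final check is numeric: rectify the wrist picture onto the paper plane.

```bash
cat > chk.py <<'E'
from h import *
import pickle;c=pickle.load(open('w10.pkl','rb'));im=cv2.imread('pics/w10.png')
# paper-plane rectification: rows = x from 650 down, cols = y from -60 to -400 (left = +y), 1 px/mm
q=np.array([(100,60),(460,60),(460,260),(100,260)],float); W=world(c,q,4)[:,:2]
dst=np.c_[-60-W[:,1],650-W[:,0]].astype('float32')
r=cv2.warpPerspective(im,cv2.getPerspectiveTransform(q.astype('float32'),dst),(340,220))
cv2.imwrite('pics/rect.png',r); L=cv2.cvtColor(r,cv2.COLOR_BGR2LAB).astype(int)
P=np.median(L[5:200:,100:125].reshape(-1,3),0);print('paper',P)
d=L-P
ch=np.full(L.shape[:2],'.')
ch[np.abs(d[:,:,1:]).sum(2)>7]='o'
ch[np.abs(d[:,:,0])>22]='o'; ch[d[:,:,0]<-45]='#'
for y in range(0,215,4): print(650-y,''.join(('#' if '#' in b else 'o' if (b=='o').sum()>4 else '.') for b in [ch[y:y+4,x:x+3] for x in range(0,339,3)]))
E
python3 chk.py
```

```text
paper [204. 123. 135.]
650 #################################################################################################################
646 #################################################################################################################
642 #################################################################################################################
638 #################################################################################################################
634 #################################################################################################################
630 #################################################################################################################
626 ##################################################################################...............................
622 ..........####oooo#####.##.................##.###oooooooooooo##o##...............................................
618 ..........####oooo#####.##.................#..##ooooooooooooo##o.#...............................................
614 .........##
[... 4594 characters left out ...]
.............#####............................................................................................
454 .................................................................................................................
450 .................................................................................................................
446 .................................................................................................................
442 ..........................................................................................................#######
438 ...........................######################################################################################
```

```bash
python3 - <<'E'
from h import *
import pickle
for nm,c,fn in (('wrist',pickle.load(open('w10.pkl','rb')),'pics/w10.png'),('top',calibration('top'),'pics/t10.png')):
    im=cv2.imread(fn)
    K=np.array(c['camera_matrix']);R=rotm(c['attitude']);o=np.array(c['origin'])
    def proj(P):
        v=(P-o)@R; u=np.c_[v[:,0],-v[:,1],-v[:,2]]@K.T; return (u[:,:2]/u[:,2:]).astype('float32')
    ys=np.arange(-84,-144,-1.0)
    for x in (622,605,590,560,520,490,470):
        acc=0
        for dx in (-2,-1,0,1,2):
            p=proj(np.c_[np.full(len(ys),x+dx),ys,np.full(len(ys),4.)]); acc=acc+cv2.remap(cv2.cvtColor(im,6),p[:,:1],p[:,1:],1)[:,0]/5.
        print(nm,x,' '.join('%d'%(v/10) for v in acc))
E
```

```text
wrist 622 12 12 12 12 12 12 11 10 9 9 8 8 9 9 10 10 10 10 11 11 11 11 11 11 11 11 11 11 11 11 11 11 11 11 11 11 10 10 9 9 9 10 11 13 14 15 15 14 12 10 9 11 13 15 16 16 16 16 16 16
wrist 605 19 19 18 17 15 11 9 10 12 12 12 13 13 14 14 15 15 15 15 15 15 15 15 15 15 15 15 15 15 15 15 15 15 15 15 14 14 14 14 13 13 12 12 13 15 17 18 18 19 19 18 17 13 11 13 17 19 19 19 19
wrist 590 19 19 19 19 19 18 17 15 12 11 13 15 17 17 17 16 15 14 14 14 14 13 13 14 14 14 14 14 14 13 13 13 13 13 13 14 15 16 18 19 19 19 20 20 20 19 19 18 16 13 12 12 15 18 19 19 19 19 19 19
wrist 560 19 19 19 19 19 19 19 19 19 19 19 19 19 19 19 19 19 17 13 10 10 12 14 15 15 15 15 15 15 15 15 15 17 19 19 19 19 19 19 17 14 11 13 16 19 19 19 19 19 19 19 19 19 19 19 19 19 19 19 19
wrist 520 19 19 19 19 19 19 19 19 19 19 19 19 19 19 19 19 17 14 10 9 11 13 14 14 15 15 15 15 15 15 14 14 14 15 16 18 19 19 19 19 18 16 14 11 12 16 18 19 19 19 19 19 19 19 19 19 19 19 19 19
wrist 490 19 19 19 19 19 19 19 19 19 19 19 19 19 19 19 18 17 14 11 13 16 17 16 15 14 14 14 15 15 15 15 14 14 14 14 15 16 18 19 19 19 19 17 15 12 11 14 17 19 19 19
[... 833 characters left out ...]
5 15 14 13 12 12 12 12 13 14 14 14 14 13 12 12 12 12 12 13 13 13 13 13 13 13 12 12 12 12 13 14 15 15 15 15 15 15 15 15 15 15 15 15 15 15
top 520 15 15 15 15 15 15 15 15 15 15 15 15 15 15 15 15 15 14 13 13 12 13 14 14 14 14 13 13 13 12 12 12 12 12 12 12 13 13 13 13 14 13 13 12 12 12 13 14 14 15 15 15 15 15 15 15 15 15 15 15
top 490 15 15 15 15 15 15 15 15 15 15 15 15 15 15 15 15 14 13 13 12 13 14 14 14 14 14 13 13 13 13 12 12 12 12 12 12 12 13 13 14 14 14 14 13 13 12 12 13 13 14 15 15 15 15 15 15 15 15 15 15
top 470 15 15 15 15 15 15 15 15 15 15 15 15 15 15 15 15 14 13 12 12 12 12 13 13 13 12 12 12 13 13 13 13 13 13 13 13 13 13 14 14 15 15 15 14 13 13 12 12 13 14 14 15 15 15 15 15 15 15 15 15
```

Both cameras place the spoon 1–2 mm from its outline's centre line. The cup and dish have paper showing on the sides in view. The robot is clear, so I'm handing in.

```bash
python3 -c "
from cell import *
print(finish_job(), read_state()['clock'])"
```

```text
the job is handed in; nothing more can be done
the job is handed in; nothing more can be done
```

I placed the sauce cup, then the dish, then the spoon inside their outlines, each lowered until contact before I opened the fingers. I handed the job in at about 28 s of the 72 s. The large cup, fork and shaker were never approached to grasp, but I didn't re-measure them at the end.

**Problems on the way**
- **Dish:** the first grasp closed on nothing and pushed it about 7 mm across the counter, still upright. I re-centred; the second grasp held it only near its rim.
- **Spoon:** the first grasp also closed on nothing. The wrist pictures put the real fingertips about 22–25 mm above the reported TCP, so I went lower and the next grasp held.

**Last checks:** by then I had used all 12 views, so I checked the last wrist and top pictures numerically instead of by eye.
- **Cup:** upright, about 2 mm from the circle's centre in an earlier view; the last picture shows paper between its foot and the line on the sides in view.
- **Dish:** upright inside its outline, with gaps of about 7–9 mm on the sides I measured.
- **Spoon:** seen face up while held, just before I set it down. It lies inside its outline with the bowl over the drawn bowl.
- **Disagreement:** the wrist camera put the bowl about 2 mm to the +y side of its centre line and the top camera about 1 mm to the −y side. It is inside the line either way.
- **Not seen:** the last wrist picture cut off the far ends of the dish and spoon. I judged those from the measurements before release and from their near ends.

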